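# Move the reagent bottles to the carrier in reverse order

## Task

Move all four reagent bottles from the white storage rack into the blue-grey carrier in reverse order, counted from the green end of each: the bottle that starts nearest the storage rack's green end goes into the carrier pocket farthest from the carrier's green end, and so on, one bottle to a pocket. Keep the bottles upright at all times, and leave each standing on the floor of its pocket.

Things in the scene. Friction and masses are not known exactly. Their poses are not given: they have to be found in the camera images.
- storage: Storage rack: white tray 228 x 60 mm, with a white tag ledge along its +y side (y = 30 to 54 mm, 10 mm high). Four 52 x 52 mm pockets in a row at x = -84, -28, 28, 84 mm, y = 0; floor at z = 4 mm, wall tops at 14 mm, walls 4 mm thick. Green end block at its +x end (x = 114 to 144 mm, 22 mm high). Origin on the bench under the row's middle. Fixed; may face any way.
- carrier: Carrier: blue-grey tray 228 x 60 mm, no ledge, empty at the start. Four 52 x 52 mm pockets in a row at x = -84, -28, 28, 84 mm, y = 0; floor at z = 4 mm, wall tops at 14 mm, walls 4 mm thick. Green end block at its +x end (x = 114 to 144 mm, 22 mm high). Origin on the bench under the row's middle. Fixed; may face any way.
- bottle_red: Reagent bottle with red cap: a white round body 34 mm in diameter up to 56 mm height with a red band near its foot, a shoulder to 64 mm, and a red screw cap 29 mm in diameter on top; 82 mm tall in all, about 90 g. Origin: centre of its underside; z up along the bottle. It starts standing in the storage rack, in the pocket beside the red tag.
- tag_red: The red colour tag on the storage rack's ledge, 38 x 18 x 4 mm: it marks the pocket in which the red-capped bottle starts and stays there. Fixed. Origin: centre of its underside, level with the middle of its pocket along the rack and 42 mm from the middle of the pocket towards the rack's +y side; axes as the rack's.
- bottle_yellow: Reagent bottle with yellow cap: a white round body 34 mm in diameter up to 56 mm height with a yellow band near its foot, a shoulder to 64 mm, and a yellow screw cap 29 mm in diameter on top; 82 mm tall in all, about 90 g. Origin: centre of its underside; z up along the bottle. It starts standing in the storage rack, in the pocket beside the yellow tag.
- tag_yellow: The yellow colour tag on the storage rack's ledge, 38 x 18 x 4 mm: it marks the pocket in which the yellow-capped bottle starts and stays there. Fixed. Origin: centre of its underside, level with the middle of its pocket along the rack and 42 mm from the middle of the pocket towards the rack's +y side; axes as the rack's.
- bottle_blue: Reagent bottle with blue cap: a white round body 34 mm in diameter up to 56 mm height with a blue band near its foot, a shoulder to 64 mm, and a blue screw cap 29 mm in diameter on top; 82 mm tall in all, about 90 g. Origin: centre of its underside; z up along the bottle. It starts standing in the storage rack, in the pocket beside the blue tag.
- tag_blue: The blue colour tag on the storage rack's ledge, 38 x 18 x 4 mm: it marks the pocket in which the blue-capped bottle starts and stays there. Fixed. Origin: centre of its underside, level with the middle of its pocket along the rack and 42 mm from the middle of the pocket towards the rack's +y side; axes as the rack's.
- bottle_black: Reagent bottle with black cap: a white round body 34 mm in diameter up to 56 mm height with a black band near its foot, a shoulder to 64 mm, and a black screw cap 29 mm in diameter on top; 82 mm tall in all, about 90 g. Origin: centre of its underside; z up along the bottle. It starts standing in the storage rack, in the pocket beside the black tag.
- tag_black: The black colour tag on the storage rack's ledge, 38 x 18 x 4 mm: it marks the pocket in which the black-capped bottle starts and stays there. Fixed. Origin: centre of its underside, level with the middle of its pocket along the rack and 42 mm from the middle of the pocket towards the rack's +y side; axes as the rack's.
There are look-alikes about, which are no part of the job. What is shaped like the bottle_red but turquoise is not meant.

How it is judged:
By the outcome, as a careful person would: the job done as asked, in the order asked, and still so for the second after the job is handed in, with the robot touching nothing.
It also fails if it takes over 109 s, if anything falls off the work surface, if the arm or the gripper's body presses on something with over 40 N, if the wrist force passes 120 N, or if a joint passes its speed limit or range.

## Robot

A 6-joint arm with a two-finger parallel gripper is mounted at the origin on the work surface. World frame = base frame: x ahead of the robot, y to its left, z up, the work surface at z = 0. Lengths are in mm, angles in degrees, forces in N, time in s.
With the tool pointing down it reaches from about 350 to 850 mm from the base axis. Payload 8.1 kg.
Tool frame: the origin (TCP) lies at the very end of the fingers, on their centre line; the grasp point (between the pads) lies r.tcp_to_grasp behind it (r.tcp_to_grasp is the distance from the TCP to the grasp point, in mm); z points along the fingers, y is the line along which they close (so a half turn about z gives the same grasp; the last joint's range is limited). The gripper opens to 85 mm and grips with 20 to 120 N. Pads are 22 mm wide; open, the fingers measure 114 mm over their backs; the gripper's body (76 mm by 85 mm) begins 54 mm behind the grasp point. The pads swing forward as they close: fully open they stand 13 mm farther back than shut.
Start: joints at [-74.909, 7.471, 85.268, -0, 87.261, -4.893], TCP at [205.082, -563.867, 231.292] pointing down, gripper open.
Joint ranges: [-169.43, 169.43], [-51.17, 129.36], [1.28, 143.12], [-76.62, 256.62], [0, 156.53], [-152.29, 152.29]. Speed limits (degrees/s): [136.94, 136.94, 159.86, 180, 180, 180].

## Interface

Orientations are given as [roll, pitch, yaw] about the fixed x, y, z axes, in that order (R = Rz(yaw) Ry(pitch) Rx(roll)).
In Python, from bench import sense, viewer, order, r gives the robot as it stands.
- The arm moves only by the tool carry_out, never from a script. Its argument "increments" is one flat list of numbers, 7 for each row, row after row: the shift along the tool's x, y, z as a fraction of full scale, then the turn, a rotation vector about the tool's x, y, z as a fraction of full scale, then the opening, from -1 (shut) to 1 (fully open). A call has exactly 10 rows; each row is the pose to reach, as a shift and turn from the pose commanded when the call began, along the tool's axes at that moment, turning the shorter way round; what a row does not reach only later rows make up. Full scale, the value 1, is 400 mm for a shift and 2 pi rad for a turn. A row lasts 1/8 s, in which the tool goes at most 62.5 mm and 10.7 degrees, less where a joint would pass 70% of its speed; a pose out of reach is approached as far as the arm can. A call with a number of a shift or a turn outside -1 to 1 is refused whole. A call with a gripper value outside its range is refused whole. The fingers move at their own pace and stop on an object; "force" is the grip in N (left out, the last holds). Time passes only in rows, so rows that repeat a pose let the fingers close, or fill a call up. It gives the time, the measured TCP pose, the force, the opening and the grip force at its end, in the units of the state.
- sense(): the state, without advancing time (a new reading comes with each control period).
- viewer.snapshot(name): name is "scene" or "top"; returns the picture (384x512x3 uint8, red, green, blue); there is no depth.
- viewer.get_calibration(name): a dict with "fx", "fy", "cx", "cy" (pixels), "k1" (the pictures are not rectified: a ray, as slopes to the right and down, at radius r is drawn at 1 + k1 r^2 times it, then the intrinsics apply), "R" (3x3) and "t" (3): a world point X has camera coordinates R X + t. Camera axes: x right, y down, z forward; pixel columns grow to the right and rows downward; lengths in mm; the calibration is good to about 2 mm. A picture is of the moment at which its call begins. get_calibration takes no time and is no camera call.
- order.hand_in(): hands the job in; it is judged then, once.
The state is a dict: "time": time; "joint_pos": joint angles; "qd": joint speeds; "joint_efforts": joint torques, N m; "tool_pos": TCP position; "tcp_rot": TCP orientation; "ft_force": force on the tool from outside, world axes, zero at the start; "wrist_torque": the same for the moment, N m; "finger_gap": finger opening in mm; "grip_force": force on a finger pad.
Only numpy, scipy, OpenCV 4.12 (cv2) and the standard library are available. Lean on these libraries where they do the work, as an engineer would, in place of code of your own. Each camera call takes 0.05 s, during which the arm holds its last target. There are 200 camera calls.

## Working session

There is one attempt and no reset: what is moved stays moved. The work goes in short steps, Python scripts to look and compute and a tool call to move; the robot and the scene stay as the last step left them, time stands still between calls to the robot, and variables do not carry over. Pictures are saved under pics/ and viewed, at most 14 in all, crops included, and the job is handed in when it is done.

Besides the shell and the picture viewer there is one more tool, called as name(argument=value, ...), one argument or row to a line, values as JSON. carry_out: Moves the arm, as the interface text tells. Its arguments: {"type":"object","properties":{"increments":{"type":"array"},"force":{"type":"number"}},"required":["increments"]}

```bash
mkdir -p pics; python3 - <<'E'
from bench import sense, viewer, order, r
import cv2,numpy as np
for n in("scene","top"):
    im=viewer.snapshot(n); cv2.imwrite(f"pics/{n}0.png",cv2.resize(im[:,:,::-1],(768,576),interpolation=cv2.INTER_CUBIC)); np.save(f"pics/{n}0.npy",im)
    print({k:np.round(v,4).tolist() for k,v in viewer.get_calibration(n).items()})
print(sense(), r.tcp_to_grasp)
E
```

```text
{'fx': 433.8049, 'fy': 433.8049, 'cx': 259.324, 'cy': 200.6722, 'k1': -0.0288, 'R': [[0.6851, 0.7282, 0.0185], [0.4255, -0.3794, -0.8216], [-0.5912, 0.5708, -0.5698]], 't': [-298.5169, -182.9297, 1333.4358]}
{'fx': 481.5304, 'fy': 481.5304, 'cx': 259.1455, 'cy': 193.4114, 'k1': -0.1999, 'R': [[-0.0101, -0.9997, 0.0238], [-0.9806, 0.0052, -0.1962], [0.196, -0.0253, -0.9803]], 't': [-44.8134, 515.0567, 1012.5428]}
{'time': 0.1, 'joint_pos': array([-7.49073867e+01,  7.51085637e+00,  8.53242174e+01, -1.30316930e-03,
        8.72614891e+01, -4.89177218e+00]), 'qd': array([ 0.07671193, -0.08275747, -0.23489464, -0.09118874, -0.025633  ,
       -0.04048299]), 'joint_efforts': array([ 1.32339697e-03, -5.70950174e+01, -5.01942015e+01, -1.16773908e-04,
        8.07938719e-03,  4.82338658e-05]), 'tool_pos': array([ 204.95288927, -563.37489447,  230.33725804]), 'tcp_rot': array([-1.79903678e+02, -6.93745525e-03,  1.99844430e+01]), 'ft_force': array([ 0.16447913,  0.40782388, -0.63508048]), 'wrist_torque': array([-0.04153193,  0.02967344, -0.00417354]), 'grip_force': 0.0, 'finger_gap': 85.73347082953623} 18.700000000000003
```

View pics/scene0.png

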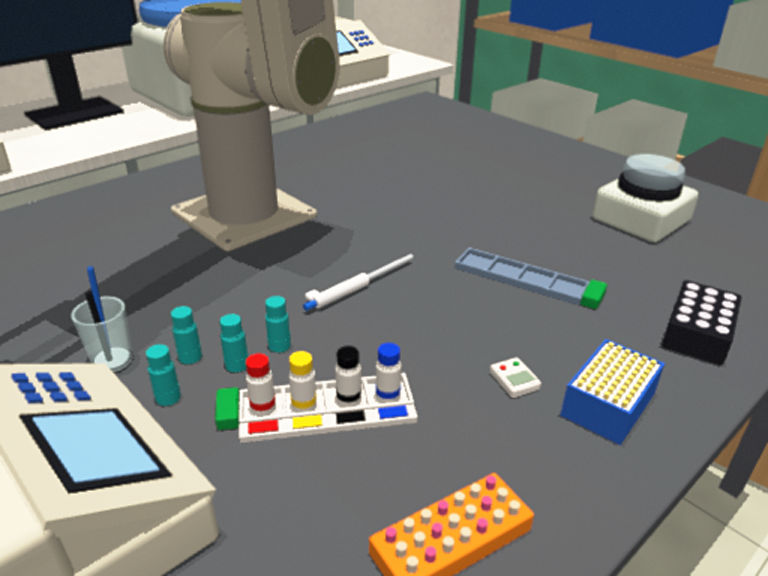

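View pics/top0.png

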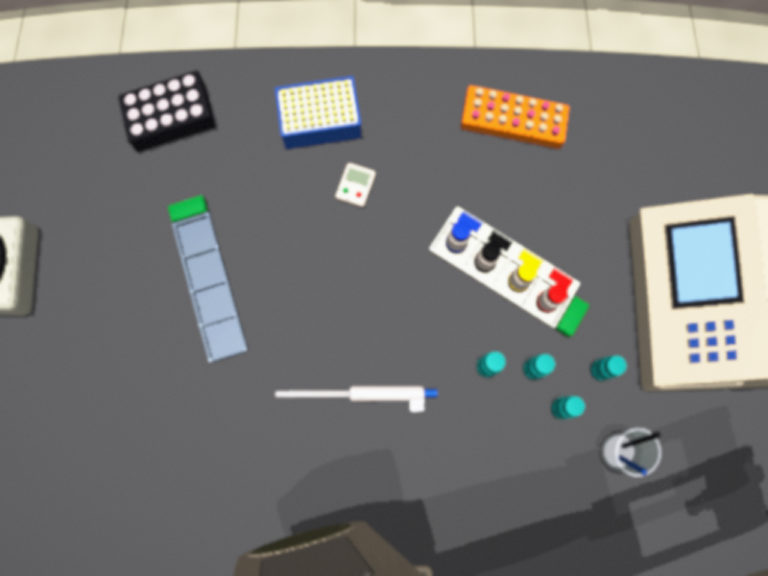

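The scene view shows the storage rack holding red (258,370), yellow (302,368), black (348,366) and blue (388,363) caps, with its green block at (228,408) beside red. The carrier is at (530,277), with its green block at (594,293). The four turquoise bottles at (275,310), (233,330), (185,325) and (162,362) are look-alikes standing outside the rack, so they don't count. I'll confirm with a crop while measuring.

```bash
cat > h.py <<'E'
import numpy as np, cv2
from bench import viewer
C={n:viewer.get_calibration(n) for n in("scene","top")}
def ray(n,uv):
    c=C[n];K=np.array([[c["fx"],0,c["cx"]],[0,c["fy"],c["cy"]],[0,0,1]])
    p=cv2.undistortPoints(np.array(uv,float).reshape(-1,1,2),K,np.array([c["k1"],0,0,0,0.]))[0,0]
    R=np.array(c["R"]);d=R.T@[p[0],p[1],1];return -R.T@np.array(c["t"]),d/np.linalg.norm(d)
def plane(n,uv,z):
    o,d=ray(n,uv);return o+d*(z-o[2])/d[2]
def tri(a,b):
    (o1,d1),(o2,d2)=ray("scene",a),ray("top",b)
    s=np.linalg.lstsq(np.c_[d1,-d2],o2-o1,rcond=None)[0]
    p,q=o1+s[0]*d1,o2+s[1]*d2;return (p+q)/2,np.linalg.norm(p-q)
def mask(im,c):
    h,s,v=[x.astype(int) for x in cv2.split(cv2.cvtColor(im,cv2.COLOR_RGB2HSV))]
    return {"red":((h<8)|(h>172))&(s>150)&(v>80),"yellow":(h>22)&(h<34)&(s>150)&(v>110),
     "blue":(h>108)&(h<125)&(s>150)&(v>80),"black":(v<45),"green":(h>50)&(h<75)&(s>150)&(v>60),
     "carrier":(h>100)&(h<120)&(s>40)&(s<150)&(v>90)}[c].astype(np.uint8)
def comps(im,c,box,amin=6):
    m=mask(im,c);x0,y0,x1,y1=box;k=np.zeros_like(m);k[y0:y1,x0:x1]=m[y0:y1,x0:x1]
    _,l,st,ce=cv2.connectedComponentsWithStats(k,connectivity=4)
    return [(st[i,4],st[i,:4].tolist(),ce[i].round(2).tolist(),(l==i)) for i in range(1,len(st)) if st[i,4]>=amin]
E
python3 - <<'E'
from h import *
S,T=np.load("pics/scene0.npy"),np.load("pics/top0.npy")
for c in("red","yellow","black","blue","green"):
    for n,im,b in(("scene",S,(135,220,285,300)),("top",T,(280,130,400,230))):
        for a in comps(im,c,b): print(c,n,a[:3])
for n,im,b in(("scene",S,(290,150,420,215)),("top",T,(100,120,180,250))):
    for c in("green","carrier"):
        for a in comps(im,c,b,20):
            cnt=max(cv2.findContours(a[3].astype(np.uint8),0,2)[0],key=len)
            print(n,c,a[:3],cv2.approxPolyDP(cv2.convexHull(cnt),3,True)[:,0].tolist())
A=cv2.resize(S[225:300,140:285,::-1],None,fx=5.4,fy=4,interpolation=cv2.INTER_NEAREST)[:, :780]
B=cv2.resize(T[130:230,280:400,::-1],None,fx=5.5,fy=5.5,interpolation=cv2.INTER_NEAREST)
cv2.imwrite("pics/cS.png",A);cv2.imwrite("pics/cT.png",B)
E
```

```text
red scene (np.int32(206), [164, 235, 15, 17], [171.24, 243.04])
red scene (np.int32(64), [167, 265, 16, 9], [175.0, 270.28])
red scene (np.int32(135), [166, 280, 19, 9], [174.96, 283.74])
red top (np.int32(205), [366, 180, 15, 22], [372.33, 191.35])
yellow scene (np.int32(200), [193, 234, 15, 16], [200.14, 241.33])
yellow scene (np.int32(46), [195, 266, 15, 6], [202.0, 268.93])
yellow scene (np.int32(131), [195, 277, 20, 9], [203.97, 280.43])
yellow top (np.int32(201), [345, 167, 16, 21], [351.81, 177.58])
black scene (np.int32(179), [225, 231, 14, 15], [231.46, 237.9])
black scene (np.int32(46), [225, 262, 15, 6], [232.04, 264.85])
black scene (np.int32(103), [225, 274, 18, 8], [233.14, 277.5])
black top (np.int32(145), [322, 156, 17, 17], [329.17, 164.59])
blue scene (np.int32(187), [252, 228, 15, 16], [258.71, 235.49])
blue scene (np.int32(50), [251, 260, 15, 6], [258.16, 262.66])
blue scene (np.int32(113), [253, 271, 18, 8], [261.25, 274.14])
blue top (np.int32(180), [302, 143, 18, 17], [309.33, 151.12])
green scene (np.int32(397), [144, 258, 15, 29], [151.04, 271.9])
green top (np.int32(281), [372, 198, 20, 26], [381.59, 210.89])
scene green (np.int32(220), [387, 187, 18, 19], [395.42, 195.73]) [[404, 190], [397, 205], [387, 202], [394, 187]]
scene carrier (np.int32(1419), [304, 165, 88, 38], [347.64, 183.1]) [[304, 173], [314, 165], [391, 188], [382, 202], [305, 179]]
top green (np.int32(274), [112, 131, 26, 17], [124.67, 138.53]) [[135, 131], [137, 140], [114, 146], [113, 137]]
top carrier (np.int32(2523), [115, 142, 49, 99], [139.34, 191.55]) [[138, 142], [163, 227], [162, 234], [144, 240], [138, 236], [115, 152]]
```

View pics/cT.png

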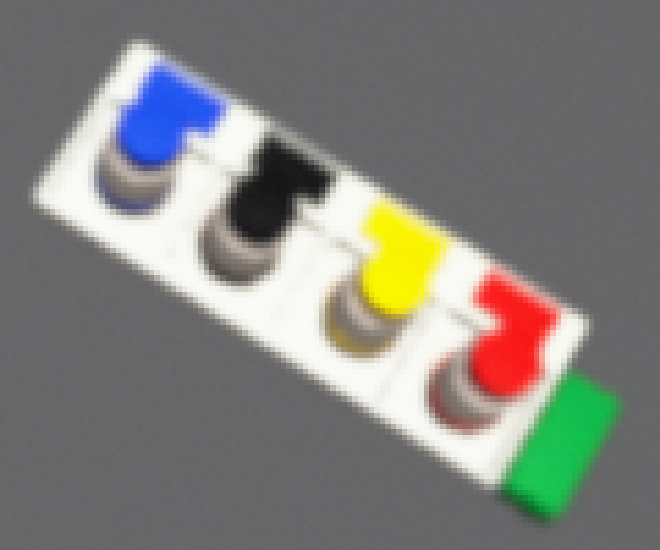

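View pics/cS.png

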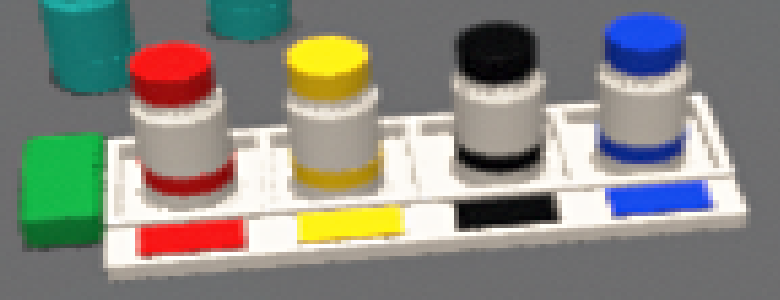

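The crops confirm the order from the green end: red, yellow, black, blue. Each bottle stands beside its own tag, and the turquoise ones are outside the rack. Cap centres in the top crop are about red (507,360), yellow (393,283), black (262,207) and blue (152,130).

```bash
python3 - <<'E'
from h import *
S,T=np.load("pics/scene0.npy"),np.load("pics/top0.npy")
bS,bT=(135,220,285,300),(280,130,400,230)
tags=[]
for c in("red","yellow","black","blue"):
    a=sorted(comps(S,c,bS,30),key=lambda q:q[2][1])
    m=max(comps(T,c,bT,30),key=lambda q:q[0])[3].astype(np.uint8)*255
    m=cv2.threshold(cv2.resize(m,None,fx=8,fy=8,interpolation=cv2.INTER_CUBIC),127,255,0)[1]
    d=cv2.distanceTransform(m,2,5);ys,xs=np.where(d>d.max()-1.5);uv=((np.mean(xs)+.5)/8-.5,(np.mean(ys)+.5)/8-.5)
    p,e=tri(a[0][2],uv); t=plane("scene",a[-1][2],14);tags.append(t)
    print(c,"cap",p.round(1),e.round(1),"r",(d.max()/8).round(1),"scene@73",plane("scene",a[0][2],73)[:2].round(1),"top@73",plane("top",uv,73)[:2].round(1),"tag@14",t[:2].round(1))
tags=np.array(tags)[:,:2];v=tags[0]-tags[3];print("tag span",np.linalg.norm(v),"yaw",np.degrees(np.arctan2(v[1],v[0])))
u=v/np.linalg.norm(v);n=np.array([-u[1],u[0]]);o=tags.mean(0)-42*n;print("storage origin",o,[ (o+x*u).round(1).tolist() for x in(84,28,-28,-84)])
def cen(im,c,b):
    m=max(comps(im,c,b,30),key=lambda q:q[0])[3].astype(np.uint8)
    M=cv2.moments(cv2.convexHull(np.argwhere(m)[:,::-1].astype(np.int32)));return M["m10"]/M["m00"],M["m01"]/M["m00"]
print("storage green",tri(cen(S,"green",bS),cen(T,"green",bT)),"pred",o+129*u)
bS,bT=(290,150,420,215),(100,120,180,250)
g,e=tri(cen(S,"green",bS),cen(T,"green",bT));print("carr green",g,e)
b,e=tri(cen(S,"carrier",bS),cen(T,"carrier",bT));print("carr body",b,e)
for n,bb,im in(("scene",bS,S),("top",bT,T)):
    g,b=plane(n,cen(im,"green",bb),11)[:2],plane(n,cen(im,"carrier",bb),7)[:2];w=g-b
    print(n,"g",g,"b",b,np.linalg.norm(w),np.degrees(np.arctan2(w[1],w[0])))
E
```

```text
red cap [ 503.6 -294.8   76.2] 1.5 r 5.5 scene@73 [ 499.7 -293.5] top@73 [ 504.6 -295.1] tag@14 [ 542.  -320.4]
yellow cap [ 536.3 -251.    76.4] 1.7 r 5.7 scene@73 [ 532.5 -249.4] top@73 [ 537.6 -251. ] tag@14 [ 571.9 -274.3]
black cap [ 567.6 -198.9   75.3] 2.0 r 4.5 scene@73 [ 564.8 -197.9] top@73 [ 568.8 -198.5] tag@14 [ 603.4 -227.7]
blue cap [ 599.2 -156.2   77.2] 1.8 r 5.3 scene@73 [ 595.  -153.3] top@73 [ 601. -156.] tag@14 [ 633.2 -181. ]
tag span 166.5828630373768 yaw -123.20200530596222
storage origin [ 552.47321933 -227.84390064] [[506.5, -298.1], [537.1, -251.3], [567.8, -204.4], [598.5, -157.6]]
storage green (array([ 480.11126014, -334.80768683,    9.59618307]), np.float64(0.4845729986085423)) pred [ 481.83378563 -335.78402482]
carr green [656.13856683 267.84333986   9.15843913] 4.539173263501217
carr body [531.74851451 230.21127745   2.59338438] 2.5643529048805567
scene g [656.41536014 262.53835038] b [536.18235001 225.49477339] 125.81018766107556 17.1239724393783
top g [657.4169331  268.94485325] b [529.87337493 228.27001959] 133.8723321806252 17.687968778721554
```

```bash
python3 - <<'E'
from h import *
S,T=np.load("pics/scene0.npy"),np.load("pics/top0.npy")
def rect(n,im,b,c,z,):
    m=sum(max(comps(im,k,b,30),key=lambda q:q[0])[3].astype(np.uint8) for k in c)
    pts=cv2.convexHull(np.argwhere(m)[:,::-1].astype(np.int32))[:,0]
    w=np.array([plane(n,p,z)[:2] for p in pts],np.float32);(c0,s,a)=cv2.minAreaRect(w);return np.round(c0,1),np.round(s,1),round(a,1)
for n,im,b in(("scene",S,(290,150,420,215)),("top",T,(100,120,180,250))):
    print(n,"all",rect(n,im,b,("carrier","green"),10),"body",rect(n,im,b,("carrier",),10))
E
```

```text
scene all (array([547.3, 226. ]), array([260.5,  88.8]), 19.6) body (array([533. , 221.1]), array([229.5,  81.9]), 17.4)
top all (array([546.8, 233.8]), array([261.8,  62.6]), 17.2) body (array([531.4, 229. ]), array([229.6,  62.6]), 17.2)
```

```bash
cat > go.py <<'E'
import numpy as np,sys
from bench import sense
def go(cur,*tg):  # cur, targets: x y z yaw ; prints fractions (dx dy dz 0 0 turn)
    y=np.radians(cur[3])
    for t in tg:
        d=np.array(t[:3])-cur[:3]
        print(t,np.round([(np.cos(y)*d[0]+np.sin(y)*d[1])/400,(np.sin(y)*d[0]-np.cos(y)*d[1])/400,-d[2]/400,0,0,-(t[3]-cur[3])/360],3))
E
python3 -c "
from go import go
go((205.1,-563.9,231.3,20),(503.6,-294.8,231,56.4),(503.6,-294.8,130,56.4))"
```

```text
(503.6, -294.8, 231, 56.4) [ 0.931 -0.377  0.001  0.     0.    -0.101]
(503.6, -294.8, 130, 56.4) [ 0.931 -0.377  0.253  0.     0.    -0.101]
```

carry_out(
  increments=[0.931, -0.377, 0, 0, 0, -0.101, 1, 0.931, -0.377, 0, 0, 0, -0.101, 1, 0.931, -0.377, 0, 0, 0, -0.101, 1, 0.931, -0.377, 0, 0, 0, -0.101, 1, 0.931, -0.377, 0, 0, 0, -0.101, 1, 0.931, -0.377, 0, 0, 0, -0.101, 1, 0.931, -0.377, 0, 0, 0, -0.101, 1, 0.931, -0.377, 0, 0, 0, -0.101, 1, 0.931, -0.377, 0.253, 0, 0, -0.101, 1, 0.931, -0.377, 0.253, 0, 0, -0.101, 1],
  force=40,
)

```text
time: 1.35
tool_pos: [501.7, -295.0, 127.2]
tcp_rot: [-179.8, 0.0, 56.3]
ft_force: [0.5, 0.5, -0.5]
finger_gap: 85.4
grip_force: 0.0
```

```bash
python3 - <<'E'
from bench import sense,viewer
import cv2
s=sense();print(s["time"],s["tool_pos"].round(1),s["tcp_rot"].round(1),s["finger_gap"])
a=viewer.snapshot("scene")[140:300,130:300,::-1];b=viewer.snapshot("top")[100:260,260:420,::-1]
import numpy as np
cv2.imwrite("pics/g1.png",np.hstack([cv2.resize(a,(400,380)),cv2.resize(b,(390,380))]))
E
```

```text
1.35 [ 501.7 -295.   127.2] [-179.8    0.    56.3] 85.38546871674696
```

View pics/g1.png

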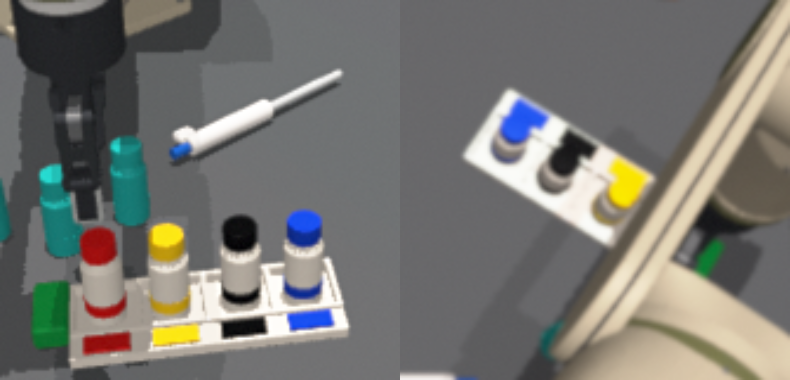

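```bash
python3 - <<'E'
from h import *
from go import go
c=C["scene"];R=np.array(c["R"]);t=np.array(c["t"])
def pr(X):
    q=R@X+t;p=q[:2]/q[2];p=p*(1+c["k1"]*(p@p));return (p*c["fx"]+[c["cx"],c["cy"]]).round(1)
for s in(43,0,-43): print(s,pr(np.array([501.7+.83*s,-295-.55*s,135])))
print(pr(np.array([503.6,-294.8,73])))
go((503.6,-294.8,130,56.4),(503.6,-294.8,24,56.4))
E
```

```text
43 [167.8 232.6]
0 [167.9 218. ]
-43 [167.9 204.6]
[171.8 244.3]
(503.6, -294.8, 24, 56.4) [ 0.     0.     0.265  0.     0.    -0.   ]
```

carry_out(
  increments=[0, 0, 0.1, 0, 0, 0, 1, 0, 0, 0.2, 0, 0, 0, 1, 0, 0, 0.265, 0, 0, 0, 1, 0, 0, 0.265, 0, 0, 0, 1, 0, 0, 0.265, 0, 0, 0, -1, 0, 0, 0.265, 0, 0, 0, -1, 0, 0, 0.265, 0, 0, 0, -1, 0, 0, 0.265, 0, 0, 0, -1, 0, 0, 0.265, 0, 0, 0, -1, 0, 0, 0.265, 0, 0, 0, -1],
  force=40,
)

```text
time: 2.7
tool_pos: [504.5, -295.6, 25.8]
tcp_rot: [179.9, 0.0, 56.4]
ft_force: [-1.4, -0.4, 6.6]
finger_gap: 33.1
grip_force: 40.1
```

```bash
python3 - <<'E'
from bench import sense
s=sense();print(s["time"],s["tool_pos"].round(1),s["tcp_rot"].round(1),s["finger_gap"],s["grip_force"],s["ft_force"])
from go import go
c=(503.6,-294.8,24,56.4)
go(c,(503.6,-294.8,154,56.4));c=(503.6,-294.8,154,56.4)
go(c,(452.3,203.5,154,17.3))
go(c,(478,-50,154,37),(452.3,203.5,154,17.3))
E
```

```text
2.7 [ 504.5 -295.6   25.8] [179.9   0.   56.4] 33.07753292280562 40.09437969434657 [-1.35901897 -0.43394328  6.6362606 ]
(503.6, -294.8, 154, 56.4) [ 0.     0.    -0.325  0.     0.    -0.   ]
(452.3, 203.5, 154, 17.3) [ 0.967 -0.796 -0.     0.     0.     0.109]
(478, -50, 154, 37) [ 0.474 -0.392 -0.     0.     0.     0.054]
(452.3, 203.5, 154, 17.3) [ 0.967 -0.796 -0.     0.     0.     0.109]
```

carry_out(
  increments=[0, 0, -0.05, 0, 0, 0, -1, 0, 0, -0.15, 0, 0, 0, -1, 0, 0, -0.25, 0, 0, 0, -1, 0, 0, -0.325, 0, 0, 0, -1, 0.08, -0.066, -0.325, 0, 0, 0.009, -1, 0.16, -0.132, -0.325, 0, 0, 0.018, -1, 0.24, -0.198, -0.325, 0, 0, 0.027, -1, 0.32, -0.264, -0.325, 0, 0, 0.036, -1, 0.4, -0.33, -0.325, 0, 0, 0.045, -1, 0.474, -0.392, -0.325, 0, 0, 0.054, -1],
  force=40,
)

```text
time: 3.95
tool_pos: [478.0, -48.8, 155.5]
tcp_rot: [179.9, -0.1, 36.8]
ft_force: [1.3, 0.6, -0.7]
finger_gap: 33.0
grip_force: 40.0
```

```bash
python3 - <<'E'
from bench import sense
s=sense();print(s["time"],s["tool_pos"].round(1),s["tcp_rot"].round(1),s["finger_gap"],s["grip_force"],s["ft_force"])
from go import go
c=(478,-50,154,37)
go(c,(452.3,203.5,154,17.3))
E
```

```text
3.95 [478.  -48.8 155.5] [ 1.799e+02 -1.000e-01  3.680e+01] 32.97205335892625 40.03205291752238 [ 1.32214928  0.61650201 -0.72707105]
(452.3, 203.5, 154, 17.3) [ 0.33  -0.545 -0.     0.     0.     0.055]
```

carry_out(
  increments=[0.05, -0.082, 0, 0, 0, 0.008, -1, 0.1, -0.165, 0, 0, 0, 0.017, -1, 0.15, -0.248, 0, 0, 0, 0.025, -1, 0.2, -0.33, 0, 0, 0, 0.033, -1, 0.25, -0.413, 0, 0, 0, 0.042, -1, 0.3, -0.495, 0, 0, 0, 0.05, -1, 0.33, -0.545, 0, 0, 0, 0.055, -1, 0.33, -0.545, 0, 0, 0, 0.055, -1, 0.33, -0.545, 0.1, 0, 0, 0.055, -1, 0.33, -0.545, 0.2, 0, 0, 0.055, -1],
  force=40,
)

```text
time: 5.2
tool_pos: [453.8, 202.9, 74.7]
tcp_rot: [180.0, -0.2, 17.1]
ft_force: [0.5, -0.2, -1.2]
finger_gap: 33.0
grip_force: 40.1
```

```bash
python3 - <<'E'
from bench import sense,viewer
import cv2,numpy as np
s=sense();print(s["time"],s["tool_pos"].round(1),s["tcp_rot"].round(1),s["finger_gap"],s["grip_force"],s["ft_force"])
a=viewer.snapshot("scene")[100:230,270:430,::-1];b=viewer.snapshot("top")[120:260,90:250,::-1]
cv2.imwrite("pics/g2.png",np.hstack([cv2.resize(a,(400,325)),cv2.resize(b,(390,325))]))
E
```

```text
5.2 [453.8 202.9  74.7] [180.   -0.2  17.1] 33.00376051583623 40.085592372051906 [ 0.45838246 -0.20045509 -1.2391972 ]
```

View pics/g2.png

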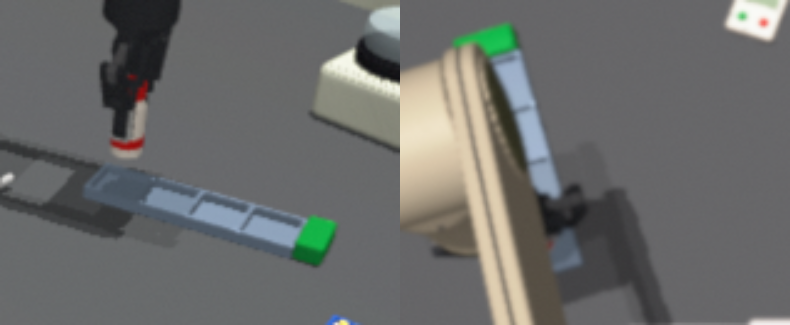

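carry_out(
  increments=[0, 0, 0.06, 0, 0, 0, -1, 0, 0, 0.1, 0, 0, 0, -1, 0, 0, 0.121, 0, 0, 0, -1, 0, 0, 0.121, 0, 0, 0, -1, 0, 0, 0.121, 0, 0, 0, -1, 0, 0, 0.121, 0, 0, 0, 1, 0, 0, 0.121, 0, 0, 0, 1, 0, 0, 0.121, 0, 0, 0, 1, 0, 0, 0.121, 0, 0, 0, 1, 0, 0, 0.121, 0, 0, 0, 1],
  force=40,
)

```text
time: 6.55
tool_pos: [452.7, 203.4, 25.7]
tcp_rot: [180.0, 0.0, 17.1]
ft_force: [0.6, 0.5, 0.4]
finger_gap: 85.7
grip_force: 0.0
```

carry_out(
  increments=[0, 0, -0.05, 0, 0, 0, 1, 0, 0, -0.15, 0, 0, 0, 1, 0, 0, -0.25, 0, 0, 0, 1, 0, 0, -0.325, 0, 0, 0, 1, 0, 0.1, -0.325, 0, 0, 0, 1, 0, 0.2, -0.325, 0, 0, 0, 1, 0, 0.3, -0.325, 0, 0, 0, 1, 0, 0.4, -0.325, 0, 0, 0, 1, 0, 0.5, -0.325, 0, 0, 0, 1, 0, 0.6, -0.325, 0, 0, 0, 1],
)

```text
time: 7.8
tool_pos: [523.6, -27.2, 155.7]
tcp_rot: [-180.0, -0.0, 17.1]
ft_force: [0.2, 0.7, -0.7]
finger_gap: 85.3
grip_force: 0.0
```

```bash
cat > look.py <<'E'
from h import *
from bench import sense
import sys
s=sense();print(s["time"],s["tool_pos"].round(1),s["tcp_rot"].round(1))
S,T=viewer.snapshot("scene"),viewer.snapshot("top");k=sys.argv[1]
cv2.imwrite(f"pics/l{k}.png",np.hstack([cv2.resize(S[100:230,270:430,::-1],(400,325)),cv2.resize(T[120:260,90:250,::-1],(390,325))]))
bS,bT=(290,120,420,215),(100,120,180,250)
for c in("red","yellow","black","blue"):
    a=[x for x in comps(S,c,bS,20)];b=comps(T,c,bT,20)
    if a and b:
        p=min(a,key=lambda q:q[2][1]);q=max(b,key=lambda q:q[0])
        X,e=tri(p[2],q[2]);u=np.array([.9548,.2974]);d=X[:2]-[532.5,228.5]
        print(c,X.round(1),e.round(1),"in carrier",(d@u).round(1),(d@[-u[1],u[0]]).round(1))
E
python3 look.py 1
```

```text
7.8 [523.6 -27.2 155.7] [-180.    -0.    17.1]
red [453.5 204.   75.8] 1.6 in carrier -82.7 0.1
```

View pics/l1.png

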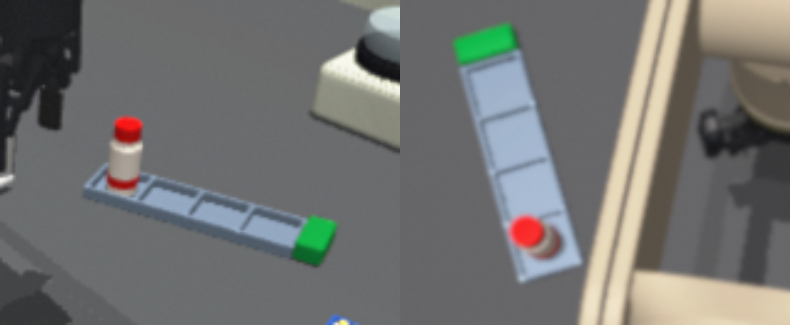

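Red stands upright in the pocket farthest from the carrier's green end (scene crop (125,155)), at the same cap height as in the rack. Next is yellow.

```bash
python3 - <<'E'
from go import go
c=(523.7,-25.7,155.6,17.2);g=(536.3,-251,24,56.4)
go(c,(536.3,-251,130,56.4),g)
m=(521,-15,154,37);t=(505.8,220.2,154,17.2)
go(g,m);go(m,t,(505.8,220.2,25.6,17.2))
E
```

```text
(536.3, -251, 130, 56.4) [-0.136  0.547  0.064  0.     0.    -0.109]
(536.3, -251, 24, 56.4) [-0.136  0.547  0.329  0.     0.    -0.109]
(521, -15, 154, 37) [ 0.47  -0.358 -0.325  0.     0.     0.054]
(505.8, 220.2, 154, 17.2) [ 0.324 -0.492 -0.     0.     0.     0.055]
(505.8, 220.2, 25.6, 17.2) [ 0.324 -0.492  0.321  0.     0.     0.055]
```

carry_out(
  increments=[-0.034, 0.137, 0.016, 0, 0, -0.027, 1, -0.068, 0.274, 0.032, 0, 0, -0.054, 1, -0.102, 0.41, 0.048, 0, 0, -0.082, 1, -0.136, 0.547, 0.064, 0, 0, -0.109, 1, -0.136, 0.547, 0.064, 0, 0, -0.109, 1, -0.136, 0.547, 0.064, 0, 0, -0.109, 1, -0.136, 0.547, 0.15, 0, 0, -0.109, 1, -0.136, 0.547, 0.25, 0, 0, -0.109, 1, -0.136, 0.547, 0.329, 0, 0, -0.109, 1, -0.136, 0.547, 0.329, 0, 0, -0.109, 1],
)

```text
time: 9.15
tool_pos: [533.6, -247.9, 21.3]
tcp_rot: [-179.6, 0.0, 56.4]
ft_force: [0.2, -0.0, 0.2]
finger_gap: 85.2
grip_force: 0.0
```

carry_out(
  increments=[0, 0, 0, 0, 0, 0, -1, 0, 0, 0, 0, 0, 0, -1, 0, 0, 0, 0, 0, 0, -1, 0, 0, 0, 0, 0, 0, -1, 0, 0, 0, 0, 0, 0, -1, 0, 0, 0, 0, 0, 0, -1, 0, 0, -0.05, 0, 0, 0, -1, 0, 0, -0.15, 0, 0, 0, -1, 0, 0, -0.25, 0, 0, 0, -1, 0, 0, -0.325, 0, 0, 0, -1],
  force=40,
)

```text
time: 10.4
tool_pos: [536.4, -251.6, 157.9]
tcp_rot: [179.8, -0.0, 56.3]
ft_force: [0.3, 1.0, -0.8]
finger_gap: 33.1
grip_force: 39.9
```

carry_out(
  increments=[0.06, -0.046, 0, 0, 0, 0.007, -1, 0.12, -0.091, 0, 0, 0, 0.014, -1, 0.18, -0.137, 0, 0, 0, 0.021, -1, 0.24, -0.183, 0, 0, 0, 0.028, -1, 0.3, -0.228, 0, 0, 0, 0.034, -1, 0.36, -0.274, 0, 0, 0, 0.041, -1, 0.42, -0.32, 0, 0, 0, 0.048, -1, 0.47, -0.358, 0, 0, 0, 0.054, -1, 0.47, -0.358, 0, 0, 0, 0.054, -1, 0.47, -0.358, 0, 0, 0, 0.054, -1],
)

```text
time: 11.65
tool_pos: [520.9, -15.8, 155.0]
tcp_rot: [179.9, -0.0, 36.9]
ft_force: [0.4, 1.0, -0.8]
finger_gap: 32.9
grip_force: 40.0
```

carry_out(
  increments=[0.054, -0.082, 0, 0, 0, 0.009, -1, 0.108, -0.164, 0, 0, 0, 0.018, -1, 0.162, -0.246, 0, 0, 0, 0.027, -1, 0.216, -0.328, 0, 0, 0, 0.036, -1, 0.27, -0.41, 0, 0, 0, 0.046, -1, 0.324, -0.492, 0, 0, 0, 0.055, -1, 0.324, -0.492, 0, 0, 0, 0.055, -1, 0.324, -0.492, 0, 0, 0, 0.055, -1, 0.324, -0.492, 0.1, 0, 0, 0.055, -1, 0.324, -0.492, 0.2, 0, 0, 0.055, -1],
)

```text
time: 12.9
tool_pos: [507.3, 218.5, 74.0]
tcp_rot: [180.0, -0.1, 17.0]
ft_force: [0.8, 0.3, -0.9]
finger_gap: 33.0
grip_force: 40.1
```

carry_out(
  increments=[0, 0, 0.06, 0, 0, 0, -1, 0, 0, 0.1, 0, 0, 0, -1, 0, 0, 0.121, 0, 0, 0, -1, 0, 0, 0.121, 0, 0, 0, -1, 0, 0, 0.121, 0, 0, 0, -1, 0, 0, 0.121, 0, 0, 0, 1, 0, 0, 0.121, 0, 0, 0, 1, 0, 0, 0.121, 0, 0, 0, 1, 0, 0, 0.121, 0, 0, 0, 1, 0, 0, 0.121, 0, 0, 0, 1],
)

```text
time: 14.15
tool_pos: [506.1, 220.0, 25.7]
tcp_rot: [-180.0, 0.0, 17.1]
ft_force: [-0.1, -1.1, -0.2]
finger_gap: 85.4
grip_force: 0.0
```

carry_out(
  increments=[0, 0, -0.05, 0, 0, 0, 1, 0, 0, -0.15, 0, 0, 0, 1, 0, 0, -0.25, 0, 0, 0, 1, 0, 0, -0.325, 0, 0, 0, 1, 0, 0.1, -0.325, 0, 0, 0, 1, 0, 0.2, -0.325, 0, 0, 0, 1, 0, 0.3, -0.325, 0, 0, 0, 1, 0, 0.4, -0.325, 0, 0, 0, 1, 0, 0.5, -0.325, 0, 0, 0, 1, 0, 0.6, -0.325, 0, 0, 0, 1],
)

```text
time: 15.4
tool_pos: [577.4, -10.7, 157.6]
tcp_rot: [180.0, -0.1, 17.1]
ft_force: [0.5, 0.2, 1.0]
finger_gap: 85.5
grip_force: 0.0
```

```bash
python3 look.py 2; python3 - <<'E'
from go import go
c=(577,-9,155.6,17.2);g=(567.6,-200,24,56.4)
go(c,(567.6,-200,130,56.4),g)
m=(563,15,154,37);t=(559.2,236.8,154,17.2)
go(g,m);go(m,t)
E
```

```text
15.4 [577.4 -10.7 157.6] [ 1.80e+02 -1.00e-01  1.71e+01]
red [455.2 205.9  75. ] 2.9 in carrier -80.5 1.4
yellow [506.6 220.2  77. ] 1.5 in carrier -27.2 -0.2
(567.6, -200, 130, 56.4) [-0.164  0.449  0.064  0.     0.    -0.109]
(567.6, -200, 24, 56.4) [-0.164  0.449  0.329  0.     0.    -0.109]
(563, 15, 154, 37) [ 0.441 -0.307 -0.325  0.     0.     0.054]
(559.2, 236.8, 154, 17.2) [ 0.326 -0.449 -0.     0.     0.     0.055]
```

View pics/l2.png

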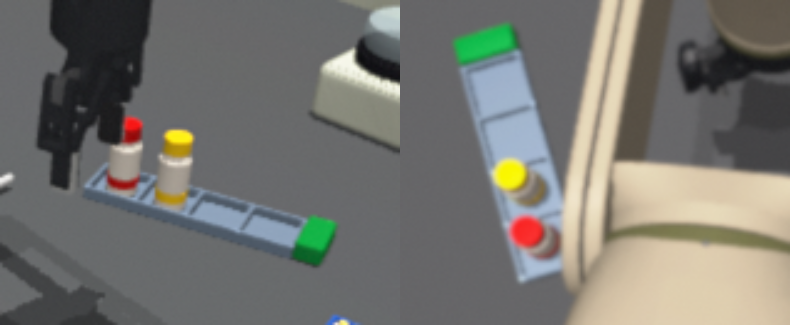

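Yellow stands in the second pocket (scene crop (172,185)), centred, and red hasn't moved. Next is black.

carry_out(
  increments=[-0.041, 0.112, 0.016, 0, 0, -0.027, 1, -0.082, 0.224, 0.032, 0, 0, -0.054, 1, -0.123, 0.337, 0.048, 0, 0, -0.082, 1, -0.164, 0.449, 0.064, 0, 0, -0.109, 1, -0.164, 0.449, 0.064, 0, 0, -0.109, 1, -0.164, 0.449, 0.064, 0, 0, -0.109, 1, -0.164, 0.449, 0.15, 0, 0, -0.109, 1, -0.164, 0.449, 0.25, 0, 0, -0.109, 1, -0.164, 0.449, 0.329, 0, 0, -0.109, 1, -0.164, 0.449, 0.329, 0, 0, -0.109, 1],
)

```text
time: 16.75
tool_pos: [564.8, -197.6, 21.6]
tcp_rot: [-179.7, 0.0, 56.4]
ft_force: [0.4, 0.6, 0.2]
finger_gap: 85.2
grip_force: 0.0
```

carry_out(
  increments=[0, 0, 0, 0, 0, 0, -1, 0, 0, 0, 0, 0, 0, -1, 0, 0, 0, 0, 0, 0, -1, 0, 0, 0, 0, 0, 0, -1, 0, 0, 0, 0, 0, 0, -1, 0, 0, 0, 0, 0, 0, -1, 0, 0, -0.05, 0, 0, 0, -1, 0, 0, -0.15, 0, 0, 0, -1, 0, 0, -0.25, 0, 0, 0, -1, 0, 0, -0.325, 0, 0, 0, -1],
  force=40,
)

```text
time: 18.0
tool_pos: [567.5, -200.8, 157.8]
tcp_rot: [179.8, -0.0, 56.3]
ft_force: [-0.1, -0.2, -1.4]
finger_gap: 32.6
grip_force: 39.9
```

carry_out(
  increments=[0.055, -0.038, 0, 0, 0, 0.007, -1, 0.11, -0.077, 0, 0, 0, 0.014, -1, 0.165, -0.115, 0, 0, 0, 0.021, -1, 0.22, -0.153, 0, 0, 0, 0.028, -1, 0.275, -0.192, 0, 0, 0, 0.034, -1, 0.33, -0.23, 0, 0, 0, 0.041, -1, 0.385, -0.268, 0, 0, 0, 0.048, -1, 0.441, -0.307, 0, 0, 0, 0.054, -1, 0.441, -0.307, 0, 0, 0, 0.054, -1, 0.441, -0.307, 0, 0, 0, 0.054, -1],
)

```text
time: 19.25
tool_pos: [562.6, 14.1, 154.9]
tcp_rot: [179.9, -0.0, 36.9]
ft_force: [0.7, -1.2, -0.4]
finger_gap: 33.0
grip_force: 39.9
```

carry_out(
  increments=[0.054, -0.075, 0, 0, 0, 0.009, -1, 0.109, -0.15, 0, 0, 0, 0.018, -1, 0.163, -0.225, 0, 0, 0, 0.027, -1, 0.217, -0.3, 0, 0, 0, 0.036, -1, 0.272, -0.375, 0, 0, 0, 0.046, -1, 0.326, -0.449, 0, 0, 0, 0.055, -1, 0.326, -0.449, 0, 0, 0, 0.055, -1, 0.326, -0.449, 0, 0, 0, 0.055, -1, 0.326, -0.449, 0.1, 0, 0, 0.055, -1, 0.326, -0.449, 0.2, 0, 0, 0.055, -1],
)

```text
time: 20.5
tool_pos: [559.9, 234.9, 74.1]
tcp_rot: [180.0, -0.1, 17.0]
ft_force: [0.4, -0.6, -0.6]
finger_gap: 32.8
grip_force: 40.0
```

```bash
python3 look.py 3
```

```text
20.5 [559.9 234.9  74.1] [ 1.8e+02 -1.0e-01  1.7e+01]
red [456.6 195.5  79.5] 3.9 in carrier -82.2 -8.9
black [610.8 226.1 189. ] 138.6 in carrier 74.0 -25.6
```

Held, gap 33 mm. Now I'll place black, then compute the moves for blue.

carry_out(
  increments=[0, 0, 0.06, 0, 0, 0, -1, 0, 0, 0.1, 0, 0, 0, -1, 0, 0, 0.121, 0, 0, 0, -1, 0, 0, 0.121, 0, 0, 0, -1, 0, 0, 0.121, 0, 0, 0, -1, 0, 0, 0.121, 0, 0, 0, 1, 0, 0, 0.121, 0, 0, 0, 1, 0, 0, 0.121, 0, 0, 0, 1, 0, 0, 0.121, 0, 0, 0, 1, 0, 0, 0.121, 0, 0, 0, 1],
)

```text
time: 21.85
tool_pos: [558.8, 236.4, 25.7]
tcp_rot: [-180.0, 0.0, 17.1]
ft_force: [0.6, 0.1, -1.2]
finger_gap: 85.6
grip_force: 0.0
```

carry_out(
  increments=[0, 0, -0.05, 0, 0, 0, 1, 0, 0, -0.15, 0, 0, 0, 1, 0, 0, -0.25, 0, 0, 0, 1, 0, 0, -0.325, 0, 0, 0, 1, 0, 0.1, -0.325, 0, 0, 0, 1, 0, 0.2, -0.325, 0, 0, 0, 1, 0, 0.3, -0.325, 0, 0, 0, 1, 0, 0.4, -0.325, 0, 0, 0, 1, 0, 0.5, -0.325, 0, 0, 0, 1, 0, 0.6, -0.325, 0, 0, 0, 1],
)

```text
time: 23.1
tool_pos: [630.1, 5.7, 157.6]
tcp_rot: [180.0, -0.1, 17.1]
ft_force: [0.5, 0.6, -0.5]
finger_gap: 85.3
grip_force: 0.0
```

```bash
python3 look.py 4; python3 - <<'E'
from go import go
c=(630.2,7.5,155.6,17.2);g=(599.2,-156.2,24,56.4)
go(c,(599.2,-156.2,130,56.4),g)
m=(605,45,154,37);t=(612.7,253.5,154,17.2)
go(g,m);go(m,t)
E
```

```text
23.1 [630.1   5.7 157.6] [ 1.80e+02 -1.00e-01  1.71e+01]
yellow [512.4 228.5  10.9] 21.4 in carrier -19.2 6.0
black [596.6 254.6 175.5] 140.3 in carrier 69.0 5.8
(599.2, -156.2, 130, 56.4) [-0.195  0.368  0.064  0.     0.    -0.109]
(599.2, -156.2, 24, 56.4) [-0.195  0.368  0.329  0.     0.    -0.109]
(605, 45, 154, 37) [ 0.427 -0.266 -0.325  0.     0.     0.054]
(612.7, 253.5, 154, 17.2) [ 0.329 -0.405 -0.     0.     0.     0.055]
```

View pics/l4.png

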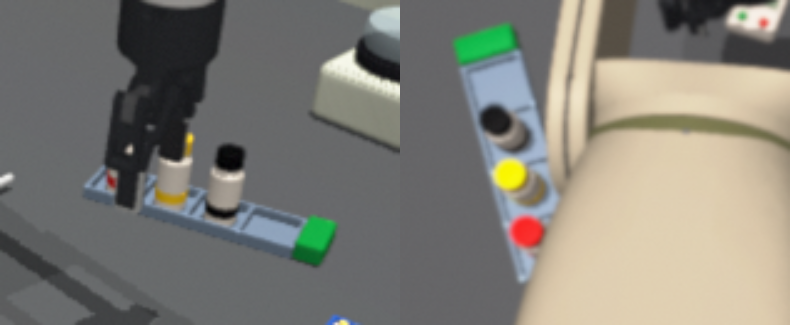

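Black stands in the third pocket (scene crop (225,185)). The odd numeric readings come from the arm occluding the caps. Next is blue.

carry_out(
  increments=[-0.049, 0.092, 0.016, 0, 0, -0.027, 1, -0.098, 0.184, 0.032, 0, 0, -0.054, 1, -0.146, 0.276, 0.048, 0, 0, -0.082, 1, -0.195, 0.368, 0.064, 0, 0, -0.109, 1, -0.195, 0.368, 0.064, 0, 0, -0.109, 1, -0.195, 0.368, 0.064, 0, 0, -0.109, 1, -0.195, 0.368, 0.15, 0, 0, -0.109, 1, -0.195, 0.368, 0.25, 0, 0, -0.109, 1, -0.195, 0.368, 0.329, 0, 0, -0.109, 1, -0.195, 0.368, 0.329, 0, 0, -0.109, 1],
)

```text
time: 24.45
tool_pos: [596.0, -154.2, 21.5]
tcp_rot: [-179.7, 0.1, 56.4]
ft_force: [-0.5, 0.6, 0.1]
finger_gap: 85.9
grip_force: 0.0
```

carry_out(
  increments=[0, 0, 0, 0, 0, 0, -1, 0, 0, 0, 0, 0, 0, -1, 0, 0, 0, 0, 0, 0, -1, 0, 0, 0, 0, 0, 0, -1, 0, 0, 0, 0, 0, 0, -1, 0, 0, 0, 0, 0, 0, -1, 0, 0, -0.05, 0, 0, 0, -1, 0, 0, -0.15, 0, 0, 0, -1, 0, 0, -0.25, 0, 0, 0, -1, 0, 0, -0.325, 0, 0, 0, -1],
  force=40,
)

```text
time: 25.7
tool_pos: [598.8, -156.9, 157.8]
tcp_rot: [179.8, -0.0, 56.3]
ft_force: [0.4, -0.2, -0.1]
finger_gap: 32.9
grip_force: 39.9
```

carry_out(
  increments=[0.053, -0.033, 0, 0, 0, 0.007, -1, 0.107, -0.067, 0, 0, 0, 0.014, -1, 0.16, -0.1, 0, 0, 0, 0.021, -1, 0.213, -0.133, 0, 0, 0, 0.028, -1, 0.267, -0.167, 0, 0, 0, 0.034, -1, 0.32, -0.2, 0, 0, 0, 0.041, -1, 0.373, -0.233, 0, 0, 0, 0.048, -1, 0.427, -0.266, 0, 0, 0, 0.054, -1, 0.427, -0.266, 0, 0, 0, 0.054, -1, 0.427, -0.266, 0, 0, 0, 0.054, -1],
)

```text
time: 26.95
tool_pos: [604.4, 44.1, 154.9]
tcp_rot: [180.0, -0.0, 36.9]
ft_force: [0.5, -0.1, -0.8]
finger_gap: 33.0
grip_force: 40.0
```

carry_out(
  increments=[0.055, -0.068, 0, 0, 0, 0.009, -1, 0.11, -0.135, 0, 0, 0, 0.018, -1, 0.165, -0.203, 0, 0, 0, 0.027, -1, 0.219, -0.27, 0, 0, 0, 0.036, -1, 0.274, -0.338, 0, 0, 0, 0.046, -1, 0.329, -0.405, 0, 0, 0, 0.055, -1, 0.329, -0.405, 0, 0, 0, 0.055, -1, 0.329, -0.405, 0, 0, 0, 0.055, -1, 0.329, -0.405, 0.1, 0, 0, 0.055, -1, 0.329, -0.405, 0.2, 0, 0, 0.055, -1],
)

```text
time: 28.2
tool_pos: [613.2, 251.5, 74.2]
tcp_rot: [180.0, -0.1, 17.0]
ft_force: [0.1, -0.0, -0.7]
finger_gap: 32.6
grip_force: 40.1
```

carry_out(
  increments=[0, 0, 0.06, 0, 0, 0, -1, 0, 0, 0.1, 0, 0, 0, -1, 0, 0, 0.121, 0, 0, 0, -1, 0, 0, 0.121, 0, 0, 0, -1, 0, 0, 0.121, 0, 0, 0, -1, 0, 0, 0.121, 0, 0, 0, 1, 0, 0, 0.121, 0, 0, 0, 1, 0, 0, 0.121, 0, 0, 0, 1, 0, 0, 0.121, 0, 0, 0, 1, 0, 0, 0.121, 0, 0, 0, 1],
)

```text
time: 29.45
tool_pos: [612.2, 253.1, 25.7]
tcp_rot: [180.0, 0.0, 17.1]
ft_force: [0.4, -0.1, -0.4]
finger_gap: 85.0
grip_force: 0.0
```

carry_out(
  increments=[0, 0, -0.05, 0, 0, 0, 1, 0, 0, -0.15, 0, 0, 0, 1, 0, 0, -0.25, 0, 0, 0, 1, 0, 0, -0.325, 0, 0, 0, 1, -0.03, 0.15, -0.4, 0, 0, 0, 1, -0.06, 0.3, -0.5, 0, 0, 0, 1, -0.1, 0.45, -0.5, 0, 0, 0, 1, -0.15, 0.6, -0.5, 0, 0, 0, 1, -0.2, 0.75, -0.5, 0, 0, 0, 1, -0.25, 0.9, -0.5, 0, 0, 0, 1],
)

```text
time: 30.7
tool_pos: [622.8, -106.5, 227.9]
tcp_rot: [179.9, -0.1, 17.1]
ft_force: [1.3, -0.9, -0.2]
finger_gap: 85.6
grip_force: 0.0
```

carry_out(
  increments=[-0.06, 0.12, 0, 0, 0, 0, 1, -0.12, 0.24, 0, 0, 0, 0, 1, -0.15, 0.36, 0, 0, 0, 0, 1, -0.15, 0.45, 0, 0, 0, 0, 1, -0.15, 0.5, 0, 0, 0, 0, 1, -0.15, 0.5, 0, 0, 0, 0, 1, -0.15, 0.5, 0, 0, 0, 0, 1, -0.15, 0.5, 0, 0, 0, 0, 1, -0.15, 0.5, 0, 0, 0, 0, 1, -0.15, 0.5, 0, 0, 0, 0, 1],
)

```text
time: 31.95
tool_pos: [624.4, -312.8, 225.8]
tcp_rot: [180.0, -0.0, 17.1]
ft_force: [-0.4, 0.2, -0.4]
finger_gap: 85.3
grip_force: 0.0
```

```bash
python3 look.py 5
```

```text
31.95 [ 624.4 -312.8  225.8] [180.   -0.   17.1]
red [453.5 204.   75.8] 1.6 in carrier -82.7 0.1
yellow [506.6 220.2  76.8] 1.6 in carrier -27.3 -0.2
black [596.6 254.6 175.5] 140.3 in carrier 69.0 5.8
blue [613.1 254.2  76.3] 2.1 in carrier 84.6 0.6
```

View pics/l5.png

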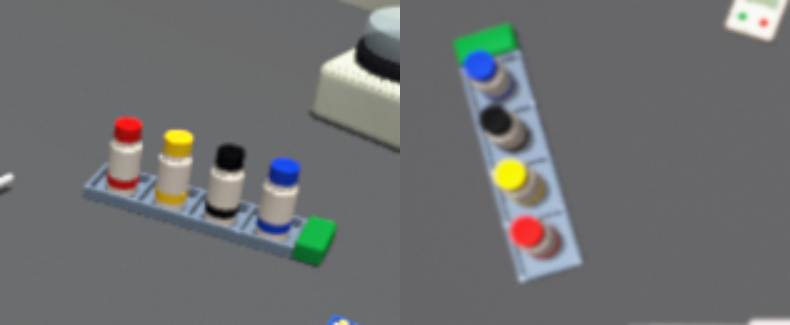

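All four bottles stand upright in the carrier. From its green end the order is blue (284,200), black (225,185), yellow (175,170), red (125,155). Cap heights match those in the rack for red, yellow and blue. The black reading picked up another black object, but the picture shows that bottle seated like the rest.

```bash
python3 -c "
from bench import order
print(order.hand_in())"
```

```text
the job is handed in; nothing more can be done
None
```

I moved all four bottles into the carrier in reverse order (blue, black, yellow, red from its green end) and handed the job in at about 32 s; all stand upright in their pockets in the last picture, though I checked black's seating only by eye, and the hand-in returned no verdict.

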